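# Set and lock the jig stop to a sample tile

### The arm

A 6-joint arm with a two-finger parallel gripper is mounted at the origin on the work surface. World frame = base frame: x ahead of the robot, y to its left, z up, the work surface at z = 0. Lengths are in m, angles in rad, forces in N, time in s.
With the tool pointing down it reaches from about 0.375 to 0.975 m from the base axis. Payload 3.8 kg.
Tool frame: the origin (TCP) lies midway between the tips of the shut fingers; the grasp point (between the pads) lies 19 mm behind it; z points along the fingers, y is the line along which they close (so a half turn about z gives the same grasp; the last joint's range is limited). The gripper opens to 85 mm and grips with 20 to 120 N. Pads are 22 mm wide; open, the fingers measure 114 mm over their backs; the gripper's body (76 mm by 85 mm) begins 54 mm behind the grasp point. The pads swing forward as they close: fully open they stand 13 mm farther back than shut.
Start: joints at [-1.324, 0.264, 1.604, -0, 1.274, -0.037], TCP at [0.189, -0.648, 0.231] pointing down, gripper open.
Joint ranges: [-2.63, 2.63], [-0.94, 2.18], [0.31, 2.57], [-1.31, 4.45], [0, 2.66], [-2.55, 2.55]. Speed limits (rad/s): [2.57, 2.57, 3.14, 3.14, 3.14, 3.14].

### API

Orientations are given as a rotation vector (axis times angle).
In Python, from workcell import bot, vision gives the robot as it stands.
- The arm moves only by the tool drive_tool, never from a script. Its argument "motion" is a list of rows, each an object with "travel": the shift along the tool's x, y, z as a fraction of full scale, a list of three; "twist": the turn about the tool's z as a fraction of full scale; "claw": the closure in counts, from 0 (fully open) to 255 (shut). A call has 1 to 20 rows; each row is the pose to reach, as a shift and turn from the pose commanded when the call began, along the tool's axes at that moment; what a row does not reach only later rows make up. Full scale, the value 1, is 0.15 m for a shift and 120 degrees for a turn. A row lasts 1/10 s, in which the tool goes at most 50 mm and 8.59 degrees, less where a joint would pass 70% of its speed; a pose out of reach is approached as far as the arm can. A call with a number of a shift or a turn outside -1 to 1 is refused whole. A call with a gripper value outside its range is refused whole. The fingers move at their own pace and stop on an object; the grip force is fixed at half the most. Time passes only in rows, so rows that repeat a pose let the fingers close. It gives the time, the measured TCP pose, the force, the opening and the grip force at its end, in the units of the state.
- bot.get_obs(): the state, without advancing time (a new reading comes with each control period).
- vision.capture(name): name is "scene" or "top" or "wrist"; returns a dict with "image" (480x640x3 uint8, red, green, blue), "range_z" (480x640 float32, m along the optical axis (not along the pixel's ray), 0 where there is no reading), "vertical_fov" (degrees; the focal length in pixels is half the picture's height over the tangent of half this angle, whatever the lens; pixels are square), "cx", "cy" (the principal point, pixels), "k1" (the pictures are not rectified: a ray, as slopes to the right and down, at radius r is drawn at 1 + k1 r^2 times it, then the intrinsics apply), "R" (3x3) and "t" (3): a world point X has camera coordinates R X + t; the wrist camera has in their place "hand_eye" (4x4, takes a point from camera to tool coordinates, whose origin is the TCP and whose axes are the flange's). Camera axes: x right, y down, z forward; pixel columns grow to the right and rows downward; lengths in m; the calibration is good to about 2 mm. A picture is of the moment at which its call begins: read the wrist's pose just before it.
- bot.finish_job(): hands the job in; it is judged then, once.
The state is a dict: "time": time; "joint_pos": joint angles; "qd": joint speeds; "joint_efforts": joint torques, N m; "eef_pos": TCP position; "eef_rot": TCP orientation; "ft_force": force on the tool from outside, world axes, zero at the start; "wrist_torque": the same for the moment, N m; "gripper_width": opening from 0.0 (shut) to 1.0 (fully open); "grasp_force": force on a finger pad.
Only numpy, scipy, OpenCV 4.12 (cv2) and the standard library are available. Lean on these libraries where they do the work, as an engineer would, in place of code of your own. Each camera call takes 0.05 s, during which the arm holds its last target. There are 200 camera calls.

### The job

Set the tile jig to the length of the long teal sample tile: lay the tile flat and glazed side up on the grey strip, lengthwise and centred on it, with one short end at the black fixed fence (set it down, do not drop it). With the red cam lever still up, slide the blue stop along its rail until it holds the tile snugly, without a gap, against the fence; then flip the lever fully down to lock the stop, and leave the tile there. Do not shift the yellow tile, the mug or the bowl.

Things in the scene. Friction and masses are not known exactly. Their poses are not given: they have to be found in the camera images.
- jig: Jig, fixed to the table: plywood board 220 (x) x 360 (y) x 18 mm. Origin at the centre of its underside, z up; y runs along the rail towards the fence. In its frame: grey strip 70 mm wide, flush with the board top, on x=-45 mm; black fence 75 mm wide, face at y=+130, 20 mm thick, top z=49; aluminium rail 34 mm wide, top z=38, centred on x=+65.
- fence_face (a point): Foot of the fence's face: the middle (in x) of the face that the tile goes against, at the level of the board top (jig frame: -45, 130, 18 mm). Axes parallel to the jig's.
- tile_teal: The loose sample tile: buff ceramic with a teal glazed top, 60 mm (its x) x 120 mm (its y) x 12 mm thick, about 0.17 kg, with a dark dot near its +y end. Origin at the centre of its underside, z up. It starts lying flat on the table, glaze up; either short end may go to the fence.
- stop (a joint): Travel in m of the blue sliding stop along its rail, 0 to 0.20, growing towards the fence. Face-to-fence opening = 0.235 - value. With the lever up it slides with about 2.5 N of friction and stays where left; with the lever down it is clamped and holds against some 25 N.
- stop_face (a point): Foot of the blue stop's tile-side face, at board-top level, jig x=-45 mm; axes as the jig's. From the face back (away from the fence): an arm over the strip 14 mm thick (jig x from -80 mm, z 22 to 44) and a carriage over the rail, 50 mm long in y, jig x +34 to +96, its sides solid up to z=70 mm, so that it can be pushed on its flat rear side.
- cam (a joint): Angle in rad of the red-gripped cam lever: 0 = upright (open), 1.57 = flat (fully down, locked), pointing along the jig's -x over the strip. Stays where it is left (0.08 N m friction); from about 0.85 the cam presses on the rail and the lever gets stiffer, needing up to about 10 N of push at the middle of the red grip; it then stays down by itself.
- lever_tip (a point): End of the cam lever, 105 mm from its hinge. A bar with a red grip over its outer 62 mm, 22 mm wide (jig y), 14 mm thick. The hinge axis is along the jig's y at jig x=+65, z=55 mm, 25 mm behind the stop face (mid carriage). The lever swings from upright down towards jig -x.
- tile_yellow: Bystander: a shorter tile with a yellow glazed top, 60 x 90 x 12 mm, loose on the table. Origin at the centre of its underside. Leave it alone.
- mug: Bystander: pale blue ceramic mug, 84 mm across, 85 mm tall, handle to its +y. Origin at the centre of its underside. Leave it alone.
- bowl: Bystander: green ceramic bowl, 190 mm across, 55 mm tall. Origin at the centre of its underside. Leave it alone.
- tile_glaze (a point): Middle of the teal tile's glazed face, 12 mm above its origin.
Mind the look-alikes: they are no part of the job. What is shaped like the tile_teal but green or pink is not meant.

How it is judged:
By the outcome, as a careful person would: the job done as asked, in the order asked, and still so for the second after the job is handed in, with the robot touching nothing.
It also fails if it takes over 64 s, if anything falls off the work surface, if the arm or the gripper's body presses on something with over 40 N, if the wrist force passes 120 N, or if a joint passes its speed limit or range.

## Working session

There is one attempt and no reset: what is moved stays moved. The work goes in short steps, Python scripts to look and compute and a tool call to move; the robot and the scene stay as the last step left them, time stands still between calls to the robot, and variables do not carry over. Pictures are saved under pics/ and viewed, at most 10 in all, crops included, and the job is handed in when it is done.

Besides the shell and the picture viewer there is one more tool, called after "Request:" in YAML: its name, and indented under it one key for each argument. drive_tool: Moves the arm, as the interface text tells. Shift numbers are shares of 0.15 m and turn numbers shares of 120 degrees, none past 1 either way. Its arguments: {"type":"object","properties":{"motion":{"type":"array"}},"required":["motion"]}

```bash
mkdir -p pics; cat > h.py <<'E'
import numpy as np, cv2
from scipy.spatial.transform import Rotation as Ro
from workcell import bot, vision
def cap(name):
    o=bot.get_obs(); c=vision.capture(name); c['obs']=o; return c
def world(c):
    """per-pixel world xyz map"""
    H,W=c['range_z'].shape; f=H/2/np.tan(np.radians(c['vertical_fov'])/2)
    v,u=np.mgrid[:H,:W]; xd=(u-c['cx'])/f; yd=(v-c['cy'])/f
    x,y=xd.copy(),yd.copy()
    for _ in range(15):
        s=1+c['k1']*(x*x+y*y); x,y=xd/s,yd/s
    z=c['range_z']; P=np.stack([x*z,y*z,z],-1)
    if 'hand_eye' in c:
        T=np.array(c['hand_eye']); P=P@T[:3,:3].T+T[:3,3]
        R=Ro.from_rotvec(c['obs']['eef_rot']).as_matrix(); P=P@R.T+c['obs']['eef_pos']
    else: P=(P-np.array(c['t']))@np.array(c['R'])
    P[z==0]=np.nan
    return P
def save(c,fn): cv2.imwrite('pics/'+fn,cv2.cvtColor(c['image'],cv2.COLOR_RGB2BGR))
E
python3 - <<'E'
from h import *
for n in ('top','scene'):
    c=cap(n); save(c,n+'1.png'); np.savez('/tmp/%s.npz'%n,P=world(c),im=c['image'])
print(bot.get_obs())
E
```

```text
{'time': 0.1, 'joint_pos': array([-1.32386645e+00,  2.64665048e-01,  1.60523240e+00,  5.56561936e-06,
        1.27371568e+00, -3.69005706e-02]), 'qd': array([ 9.55015005e-04, -1.45719669e-03, -3.35711299e-03,  2.46149448e-04,
        8.95025905e-05, -2.87853907e-03]), 'joint_efforts': array([-6.43632266e-04, -5.16709578e+01, -3.68588483e+01, -8.93168180e-05,
        6.27794201e-03, -3.37142205e-05]), 'eef_pos': array([ 0.18886141, -0.64735149,  0.23009786]), 'eef_rot': array([-3.10802064e+00, -4.44057985e-01,  3.24159673e-04]), 'ft_force': array([-0.47375474, -0.32684231,  0.05024588]), 'wrist_torque': array([0.0718726 , 0.01272983, 0.00558879]), 'grasp_force': 0.0, 'gripper_width': 1.0036385216164447}
```

View pics/top1.png

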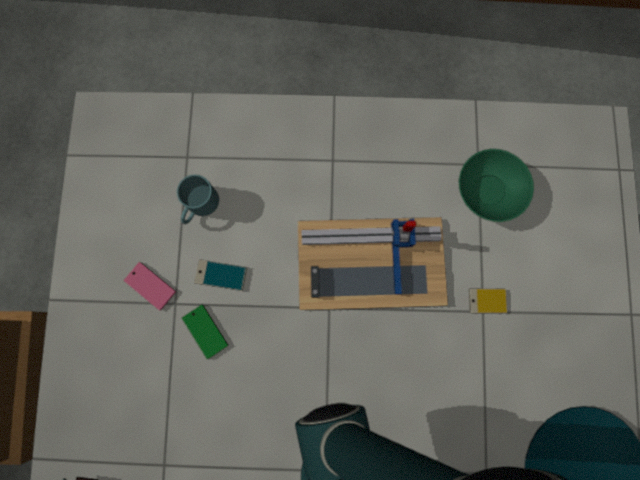

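View pics/scene1.png

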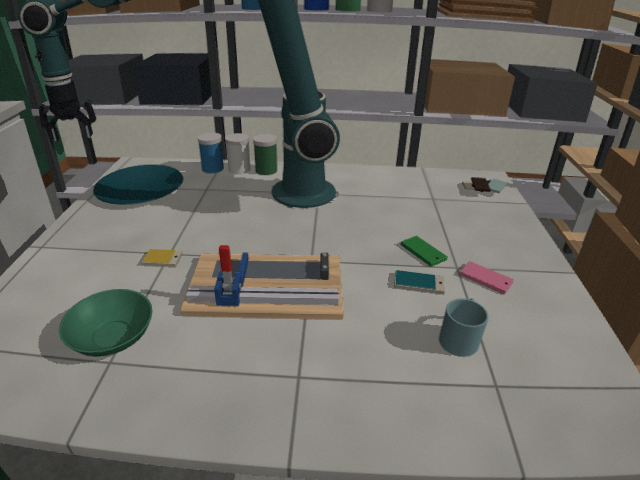

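The top view shows three tiles of this shape: teal at (223,275), pink at (150,285) and green at (206,332). The teal one fits the description. The jig has its fence on the left at (316,282), the blue stop at (400,260), the lever up at (408,226) and yellow at (490,300). I'll measure and confirm with a crop.

```bash
python3 - <<'E'
from h import *
d=np.load('/tmp/top.npz'); P,im=d['P'],d['im']
hsv=cv2.cvtColor(im,cv2.COLOR_RGB2HSV)
def box(m,lab,zr):
    m=m&(P[...,2]>zr[0])&(P[...,2]<zr[1])
    n,l,s,_=cv2.connectedComponentsWithStats(m.astype(np.uint8)); k=1+np.argmax(s[1:,4])
    q=P[l==k]; r=cv2.minAreaRect((q[:,:2]*1000).astype(np.float32)); print(lab,s[k],np.round(r[0]),np.round(r[1]),round(r[2],1),'z',np.round(np.nanmedian(q[:,2]),4))
    return l==k
V,U=np.mgrid[:480,:640]
def win(a,b,c,e): return (U>=a)&(U<b)&(V>=c)&(V<e)
print('table z',np.nanmedian(P[win(240,280,320,360)][:,2]))
box(win(185,262,250,300),'teal tile',(.006,.03))
box(win(285,460,205,320),'board',(.009,.03))
box(win(285,460,205,320),'board+',(.009,.2))
b=(hsv[...,0]>105)&(hsv[...,0]<125)&(hsv[...,1]>150)
box(b&win(380,425,210,300),'blue',(.03,.1))
box(win(300,330,255,310),'fence',(.04,.06))
box(win(300,390,220,250),'rail',(.03,.05))
box(win(465,515,280,320),'yellow',(.006,.03))
q=P[win(400,420,215,235)]; k=np.nanargmax(q[:,2]); print('top of lever',q[k])
print('mug',np.nanmax(P[win(175,222,170,225)][:,2]))
c=cv2.resize(im[240:370,110:270],None,fx=4,fy=4,interpolation=2)
cv2.imwrite('pics/crop1.png',c[...,::-1])
E
```

```text
table z 0.00033625254032438446
teal tile [ 194  259   53   32 1210] [461. 320.] [122.  64.] 81.1 z 0.0129
board [  298   217   150    93 10099] [502. -52.] [222. 359.] 3.1 z 0.0185
board+ [  298   217   150    93 12945] [502. -52.] [222. 359.] 3.1 z 0.0193
blue [392 220  23  74 433] [ 512. -124.] [172.  50.] 2.9 z 0.0471
fence [311 266   9  31 263] [449.  85.] [72. 19.] 1.7 z 0.0468
rail [ 302  228   88   16 1249] [563.  14.] [ 35. 213.] 3.1 z 0.0385
yellow [469 289  38  25 894] [ 413. -338.] [59. 92.] 1.2 z 0.0122
top of lever [ 0.57054489 -0.1148271   0.16369542]
mug 0.0898656389507352
```

View pics/crop1.png

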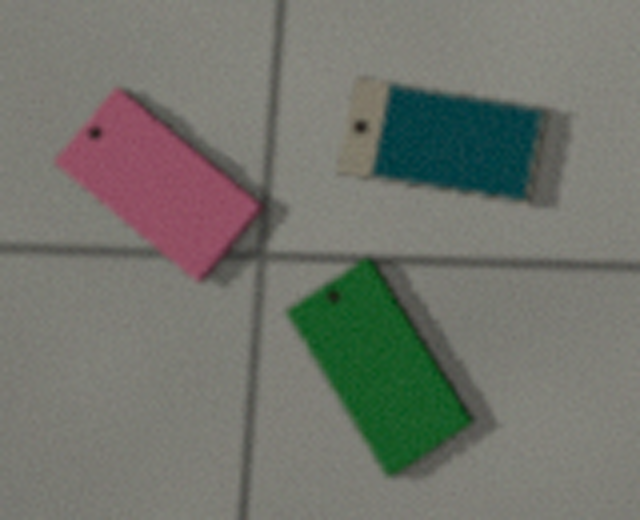

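The crop confirms the teal tile: buff ends, teal glaze, dot at its left end, centre near (223,275) in the top view. Now I'll move above it.

Request:
drive_tool:
  motion:
    - {"travel": [0.33, -0.22, 0], "twist": -0.07, "claw": 0}
    - {"travel": [0.67, -0.45, 0], "twist": -0.14, "claw": 0}
    - {"travel": [1, -0.67, 0], "twist": -0.21, "claw": 0}
    - {"travel": [1, -0.67, 0], "twist": -0.28, "claw": 0}
    - {"travel": [1, -0.67, 0], "twist": -0.35, "claw": 0}
    - {"travel": [1, -0.67, 0], "twist": -0.42, "claw": 0}
    - {"travel": [1, -0.67, 0], "twist": -0.49, "claw": 0}
    - {"travel": [1, -0.67, 0], "twist": -0.54, "claw": 0}
    - {"travel": [1, -0.67, 0], "twist": -0.54, "claw": 0}

```text
time: 1.0
eef_pos: [0.3047, -0.5091, 0.2307]
eef_rot: [-2.387, -2.041, -0.0]
ft_force: [0.1, 0.2, 0.0]
gripper_width: 0.996
grasp_force: 0.0
```

Request:
drive_tool:
  motion:
    - {"travel": [0.25, 0.17, 0], "twist": 0, "claw": 50}
    - {"travel": [0.5, 0.34, 0], "twist": 0, "claw": 50}
    - {"travel": [0.75, 0.5, 0], "twist": 0, "claw": 50}
    - {"travel": [1, 0.67, 0], "twist": 0, "claw": 50}

```text
time: 1.4
eef_pos: [0.428, -0.3757, 0.231]
eef_rot: [-2.392, -2.037, 0.0]
ft_force: [0.5, -1.2, -0.2]
gripper_width: 0.809
grasp_force: 0.0
```

Request:
drive_tool:
  motion:
    - {"travel": [0.33, 0, 0], "twist": 0, "claw": 50}
    - {"travel": [0.67, 0, 0], "twist": 0, "claw": 50}
    - {"travel": [1, 0, 0], "twist": 0, "claw": 50}

```text
time: 1.7
eef_pos: [0.4507, -0.2274, 0.2309]
eef_rot: [-2.391, -2.037, -0.0]
ft_force: [0.9, -0.1, -0.6]
gripper_width: 0.803
grasp_force: 0.0
```

Request:
drive_tool:
  motion:
    - {"travel": [0.3, -0.04, 0], "twist": 0, "claw": 50}
    - {"travel": [0.6, -0.08, 0], "twist": 0, "claw": 50}
    - {"travel": [0.91, -0.12, 0], "twist": 0, "claw": 50}

```text
time: 2.0
eef_pos: [0.4537, -0.0899, 0.2312]
eef_rot: [2.391, 2.037, 0.0]
ft_force: [1.2, -0.2, 0.0]
gripper_width: 0.8
grasp_force: 0.0
```

Request:
drive_tool:
  motion:
    - {"travel": [0.3, -0.04, 0], "twist": 0, "claw": 50}
    - {"travel": [0.6, -0.08, 0], "twist": 0, "claw": 50}
    - {"travel": [0.91, -0.12, 0], "twist": 0, "claw": 50}

```text
time: 2.3
eef_pos: [0.4571, 0.0476, 0.2313]
eef_rot: [2.391, 2.037, 0.0]
ft_force: [1.2, 1.6, -0.3]
gripper_width: 0.804
grasp_force: 0.0
```

Request:
drive_tool:
  motion:
    - {"travel": [0.3, -0.04, 0], "twist": 0, "claw": 50}
    - {"travel": [0.6, -0.08, 0], "twist": 0, "claw": 50}
    - {"travel": [0.91, -0.12, 0], "twist": 0, "claw": 50}
    - {"travel": [0.91, -0.12, 0], "twist": 0, "claw": 50}
    - {"travel": [0.91, -0.12, 0], "twist": 0, "claw": 50}

```text
time: 2.8
eef_pos: [0.4605, 0.1844, 0.2309]
eef_rot: [2.387, 2.043, -0.002]
ft_force: [-0.4, 0.0, -0.5]
gripper_width: 0.803
grasp_force: 0.0
```

Request:
drive_tool:
  motion:
    - {"travel": [0.3, -0.04, 0], "twist": 0, "claw": 50}
    - {"travel": [0.6, -0.08, 0.1], "twist": 0, "claw": 50}
    - {"travel": [0.9, -0.13, 0.3], "twist": 0, "claw": 50}
    - {"travel": [0.9, -0.13, 0.5], "twist": 0, "claw": 50}
    - {"travel": [0.9, -0.13, 0.5], "twist": 0, "claw": 50}
    - {"travel": [0.9, -0.13, 0.5], "twist": 0, "claw": 50}

```text
time: 3.4
eef_pos: [0.4624, 0.3181, 0.1556]
eef_rot: [2.39, 2.039, -0.005]
ft_force: [0.7, -1.0, 0.6]
gripper_width: 0.805
grasp_force: 0.0
```

```bash
cat >> h.py <<'E'
def rect(P,m):
    n,l,s,_=cv2.connectedComponentsWithStats(m.astype(np.uint8)); k=1+np.argmax(s[1:,4])
    q=P[l==k]; r=cv2.minAreaRect((q[:,:2]*1000).astype(np.float32)); print(s[k],np.round(r[0],1),np.round(r[1],1),round(r[2],1),'z',np.round(np.nanmedian(q[:,2]),4)); return r
def to(x,y,z,psi,c=None):
    """print fractions to go to TCP xyz (m), tool-x yaw psi (deg)"""
    o=bot.get_obs(); R=Ro.from_rotvec(o['eef_rot']).as_matrix(); p=np.degrees(np.arctan2(R[1,0],R[0,0]))
    print('pos',np.round(o['eef_pos'],4),'psi',round(p,2),'travel',np.round(R.T@(np.array([x,y,z])-o['eef_pos'])/.15,3),'twist',round((p-psi)/120,4))
E
python3 - <<'E'
from h import *
c=cap('wrist'); save(c,'w1.png'); P=world(c); np.savez('/tmp/w.npz',P=P,im=c['image'])
rect(P,(P[...,2]>.006)&(P[...,2]<.02))
to(.461,.320,.15,81.1); print(c['hand_eye'])
E
```

```text
[   38   116   167   169 13514] [324.5 350.4] [121.1  60.5] 35.7 z 0.0119
pos [0.4635 0.3186 0.1572] psi 80.92 travel [ 0.007 -0.018  0.048] twist -0.0015
[[ 1.09469710e-03 -9.50285932e-01 -3.11376699e-01  8.11621905e-02]
 [ 9.99999359e-01  9.49856682e-04  6.16812225e-04  1.12638097e-03]
 [-2.90384742e-04 -3.11377175e-01  9.50286362e-01 -1.42082455e-01]
 [ 0.00000000e+00  0.00000000e+00  0.00000000e+00  1.00000000e+00]]
```

View pics/w1.png

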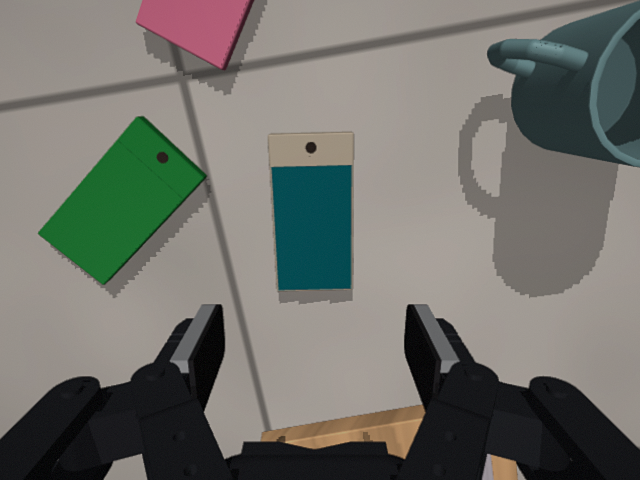

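The wrist view shows the teal tile at (311,212), with the fingertips at (215,310) and (415,310). Green is at (122,200), clear to the left. I'll measure the teal tile and the fingertips.

```bash
python3 - <<'E'
from h import *
d=np.load('/tmp/w.npz');P=d['P']
V,U=np.mgrid[:480,:640]
r=rect(P,(P[...,2]>.006)&(P[...,2]<.02)&(U>235)&(U<385)&(V<320))
print(np.nanmin(P[300:345,170:225,2]),np.nanmin(P[300:345,405:460,2]))
to(r[0][0]/1e3,r[0][1]/1e3,.004,81.4)
for a in (P[300:345,170:225],P[300:345,405:460]):
    q=a.reshape(-1,3); q=q[q[:,2]>.08]; print(q[q[:,2]<q[:,2].min()+.006].mean(0),q[:,2].min())
E
```

```text
[  268   132    86   160 12785] [462.7 320.1] [120.   60.2] 82.4 z 0.012
-0.002658534846804672 -0.0027232524478540687
pos [0.4635 0.3186 0.1572] psi 80.92 travel [ 0.009 -0.008  1.021] twist -0.004
[0.4296723  0.32884046 0.16567484] 0.1622275840184674
[0.49945141 0.31830264 0.16575315] 0.162197676677437
```

Request:
drive_tool:
  motion:
    - {"travel": [0.01, -0.008, 0.2], "twist": -0.012, "claw": 50}
    - {"travel": [0.01, -0.008, 0.45], "twist": -0.012, "claw": 50}
    - {"travel": [0.01, -0.008, 0.7], "twist": -0.012, "claw": 50}
    - {"travel": [0.01, -0.008, 0.9], "twist": -0.012, "claw": 50}
    - {"travel": [0.01, -0.008, 0.9], "twist": -0.012, "claw": 50}
    - {"travel": [0.01, -0.008, 0.9], "twist": -0.012, "claw": 50}
    - {"travel": [0.01, -0.008, 0.9], "twist": -0.012, "claw": 50}

```text
time: 4.15
eef_pos: [0.4643, 0.3226, 0.0245]
eef_rot: [2.362, 2.07, 0.008]
ft_force: [0.6, 0.1, -0.3]
gripper_width: 0.805
grasp_force: 0.0
```

```bash
python3 - <<'E'
from h import *
to(.4627,.3201,.0,82.4)
E
```

```text
pos [0.4643 0.3226 0.0245] psi 82.44 travel [-0.018 -0.009  0.163] twist 0.0003
```

Request:
drive_tool:
  motion:
    - {"travel": [-0.018, -0.009, 0.06], "twist": 0, "claw": 50}
    - {"travel": [-0.018, -0.009, 0.11], "twist": 0, "claw": 50}
    - {"travel": [-0.018, -0.009, 0.16], "twist": 0, "claw": 50}
    - {"travel": [-0.018, -0.009, 0.16], "twist": 0, "claw": 50}
    - {"travel": [-0.018, -0.009, 0.16], "twist": 0, "claw": 50}

```text
time: 4.65
eef_pos: [0.4596, 0.319, -0.0033]
eef_rot: [-2.362, -2.072, 0.002]
ft_force: [0.9, -0.1, 0.2]
gripper_width: 0.809
grasp_force: 0.0
```

Request:
drive_tool:
  motion:
    - {"travel": [0, 0, 0], "twist": 0, "claw": 140}
    - {"travel": [0, 0, 0], "twist": 0, "claw": 140}
    - {"travel": [0, 0, 0], "twist": 0, "claw": 140}
    - {"travel": [0, 0, 0], "twist": 0, "claw": 140}
    - {"travel": [0, 0, 0], "twist": 0, "claw": 140}
    - {"travel": [0, 0, 0], "twist": 0, "claw": 140}
    - {"travel": [0, 0, 0], "twist": 0, "claw": 140}

```text
time: 5.35
eef_pos: [0.4606, 0.3196, -0.0022]
eef_rot: [2.362, 2.071, 0.002]
ft_force: [-0.0, 0.6, 5.1]
gripper_width: 0.681
grasp_force: 65.5
```

Request:
drive_tool:
  motion:
    - {"travel": [0, 0, -0.1], "twist": 0, "claw": 140}
    - {"travel": [0, 0, -0.3], "twist": 0, "claw": 140}
    - {"travel": [0, 0, -0.6], "twist": 0, "claw": 140}
    - {"travel": [0, 0, -0.8], "twist": 0, "claw": 140}
    - {"travel": [0, 0, -0.8], "twist": 0, "claw": 140}

```text
time: 5.85
eef_pos: [0.463, 0.321, 0.1231]
eef_rot: [2.361, 2.07, 0.014]
ft_force: [0.8, 1.6, -0.6]
gripper_width: 0.677
grasp_force: 64.9
```

Request:
drive_tool:
  motion:
    - {"travel": [-0.15, 0, 0], "twist": -0.03, "claw": 140}
    - {"travel": [-0.35, 0.04, 0], "twist": -0.06, "claw": 140}
    - {"travel": [-0.6, 0.08, 0], "twist": -0.089, "claw": 140}
    - {"travel": [-0.85, 0.12, 0], "twist": -0.089, "claw": 140}
    - {"travel": [-1, 0.12, 0], "twist": -0.089, "claw": 140}
    - {"travel": [-1, 0.12, 0], "twist": -0.089, "claw": 140}
    - {"travel": [-1, 0.12, 0], "twist": -0.089, "claw": 140}

```text
time: 6.55
eef_pos: [0.4572, 0.1676, 0.1163]
eef_rot: [-2.16, -2.28, 0.002]
ft_force: [0.6, 0.5, -0.7]
gripper_width: 0.681
grasp_force: 64.8
```

```bash
python3 - <<'E'
from h import *
c=cap('wrist'); save(c,'w2.png'); P=world(c); np.savez('/tmp/w.npz',P=P,im=c['image'])
to(.4533,.0155,.10,93.1)
E
```

```text
pos [0.4576 0.1682 0.1166] psi 93.15 travel [-1.015 -0.085  0.111] twist 0.0004
```

View pics/w2.png

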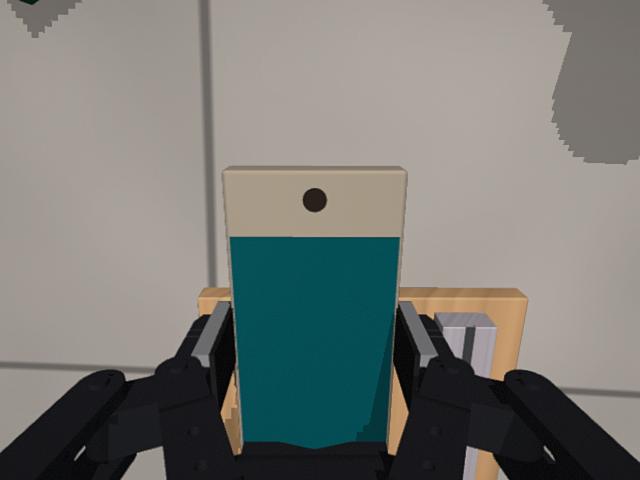

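The tile is held square, with its dot end at (315,200) pointing to the fence side. The jig's end edge is at v≈290 and the rail end at (465,320).

```bash
python3 - <<'E'
from h import *
d=np.load('/tmp/w.npz');P=d['P']; o=bot.get_obs(); e=o['eef_pos']
V,U=np.mgrid[:480,:640]
m=(P[...,2]>.10)&(P[...,2]<.16)&(V<300)&(V>160)
q=P[m]; print('tile z',np.median(q[:,2]), 'tilt', np.linalg.lstsq(np.c_[q[:,:2],np.ones(len(q))],q[:,2],rcond=None)[0])
r=np.radians(93.1); ux=np.array([np.sin(r),-np.cos(r)]); uy=np.array([np.cos(r),np.sin(r)])
rel=q[:,:2]-e[:2]; print('y end rel TCP',np.percentile(rel@uy,99.7),'x range',np.percentile(rel@ux,[.3,99.7]))
for v in range(175,300,25):
    w=(V==v)&m; a=(P[w][:,:2]-e[:2]); print(v, a[:,:].dot(ux).min(),a.dot(ux).max())
# board top edge
b=(P[...,2]>.014)&(P[...,2]<.022); print('board edge jig-y coordinate')
for u in (410,425,500,515):
    k=b[:,u]; a=P[:,u][k]; print(u,a[0],a[0][:2]@uy)
w=b&(U>495); a=P[w]; print('board right edge x', np.percentile(a[:,:2]@ux,99.5)); 
print('jig pred edge', (np.array([.502,-.052]))@uy+.18, 'right',np.array([.502,-.052])@ux+.11)
E
```

```text
tile z 0.1302765878465913 tilt [ 0.00028029 -0.03876059  0.13804705]
y end rel TCP 0.06051497417891599 x range [-0.02833923  0.03073578]
175 -0.02867854598396088 0.030770979139957834
200 -0.0284144259508887 0.03070842010527264
225 -0.028428153090119382 0.030544808651891246
250 -0.02819657765647357 0.030474960153475072
275 -0.028592734381837584 0.031188980548910717
board edge jig-y coordinate
410 [0.52427249 0.13109573 0.01618264] 0.10255185697504943
425 [0.53450537 0.13118403 0.01517926] 0.10208665172534974
500 [0.58433114 0.13375813 0.01449855] 0.10196246054477978
515 [0.59374508 0.13470446 0.01527295] 0.10239831789089432
board right edge x 0.6082336866665984
jig pred edge 0.10092852902467983 right 0.6084533102285501
```

Request:
drive_tool:
  motion:
    - {"travel": [-0.15, -0.02, 0], "twist": 0, "claw": 140}
    - {"travel": [-0.4, -0.05, 0], "twist": 0, "claw": 140}
    - {"travel": [-0.7, -0.08, 0], "twist": 0, "claw": 140}
    - {"travel": [-0.95, -0.09, 0.05], "twist": 0, "claw": 140}
    - {"travel": [-1, -0.09, 0.1], "twist": 0, "claw": 140}
    - {"travel": [-1, -0.09, 0.1], "twist": 0, "claw": 140}
    - {"travel": [-1, -0.09, 0.1], "twist": 0, "claw": 140}
    - {"travel": [-1, -0.09, 0.1], "twist": 0, "claw": 140}

```text
time: 7.4
eef_pos: [0.4535, 0.019, 0.1024]
eef_rot: [-2.157, -2.284, -0.001]
ft_force: [0.5, 0.5, -1.3]
gripper_width: 0.681
grasp_force: 64.8
```

```bash
python3 - <<'E'
from h import *
c=cap('wrist'); save(c,'w3.png'); P=world(c); np.savez('/tmp/w.npz',P=P,im=c['image']); e=c['obs']['eef_pos']
to(.4524,.0125,.10,93.1)
r=np.radians(93.1); ux=np.array([np.sin(r),-np.cos(r)]); uy=np.array([np.cos(r),np.sin(r)])
V,U=np.mgrid[:480,:640]
X=P[...,:2]@ux; Y=P[...,:2]@uy; Z=P[...,2]
f=(Z>.043)&(Z<.055)&(V<300)
print('fence top n',f.sum(),'y',np.percentile(Y[f],[1,99]),'x',np.percentile(X[f],[1,99]),'z',np.median(Z[f]))
t=(Z>.1)&(Z<.14)&(V<300); print('tile y end',np.percentile(Y[t],99.7),'x',np.percentile(X[t],[.3,99.7]),'TCP',e[:2]@ux,e[:2]@uy)
E
```

```text
pos [0.4535 0.019  0.1025] psi 93.29 travel [-0.043 -0.01   0.017] twist 0.0016
fence top n 6579 y [0.05220125 0.07176736] x [0.41715289 0.49002017] z 0.045532555053894565
tile y end 0.05557646905517612 x [0.42575417 0.48484118] TCP 0.45382022318002935 -0.005558553028005861
```

View pics/w3.png

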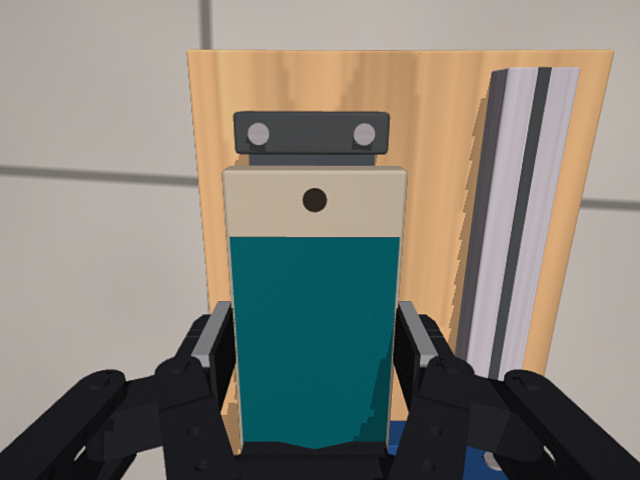

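The tile is over the strip with the fence ahead at (311,132), squared up. Now lowering, leaving about 4 mm to the fence.

Request:
drive_tool:
  motion:
    - {"travel": [-0.053, -0.01, 0], "twist": 0.002, "claw": 140}
    - {"travel": [-0.053, -0.01, 0.15], "twist": 0.002, "claw": 140}
    - {"travel": [-0.053, -0.01, 0.3], "twist": 0.002, "claw": 140}
    - {"travel": [-0.053, -0.01, 0.43], "twist": 0.002, "claw": 140}
    - {"travel": [-0.053, -0.01, 0.5], "twist": 0.002, "claw": 140}
    - {"travel": [-0.053, -0.01, 0.5], "twist": 0.002, "claw": 140}
    - {"travel": [-0.053, -0.01, 0.5], "twist": 0.002, "claw": 140}
    - {"travel": [-0.053, -0.01, 0.5], "twist": 0.002, "claw": 140}

```text
time: 8.25
eef_pos: [0.4533, 0.0096, 0.0284]
eef_rot: [2.162, 2.277, 0.002]
ft_force: [0.6, -0.1, -0.7]
gripper_width: 0.68
grasp_force: 64.8
```

```bash
python3 - <<'E'
from h import *
to(.4525,.011,.0158,93.1); print(bot.get_obs()['ft_force'])
E
```

```text
pos [0.4533 0.0096 0.0284] psi 92.95 travel [ 0.01  -0.005  0.084] twist -0.0013
[ 0.58584469 -0.11804167 -0.66717654]
```

Request:
drive_tool:
  motion:
    - {"travel": [0.01, -0.005, 0.03], "twist": 0, "claw": 140}
    - {"travel": [0.01, -0.005, 0.05], "twist": 0, "claw": 140}
    - {"travel": [0.01, -0.005, 0.065], "twist": 0, "claw": 140}
    - {"travel": [0.01, -0.005, 0.07], "twist": 0, "claw": 140}
    - {"travel": [0.01, -0.005, 0.07], "twist": 0, "claw": 140}
    - {"travel": [0.01, -0.005, 0.07], "twist": 0, "claw": 140}

```text
time: 8.85
eef_pos: [0.4513, 0.011, 0.0168]
eef_rot: [-2.164, -2.278, 0.0]
ft_force: [0.3, -0.1, -1.9]
gripper_width: 0.685
grasp_force: 64.9
```

Request:
drive_tool:
  motion:
    - {"travel": [0, 0, 0.007], "twist": 0, "claw": 140}
    - {"travel": [0, 0, 0.014], "twist": 0, "claw": 140}
    - {"travel": [0, 0, 0.014], "twist": 0, "claw": 140}
    - {"travel": [0, 0, 0.014], "twist": 0, "claw": 140}

```text
time: 9.25
eef_pos: [0.4516, 0.011, 0.0158]
eef_rot: [2.164, 2.278, -0.0]
ft_force: [-3.0, 0.3, 8.2]
gripper_width: 0.684
grasp_force: 65.9
```

Request:
drive_tool:
  motion:
    - {"travel": [0, 0, 0], "twist": 0, "claw": 60}
    - {"travel": [0, 0, 0], "twist": 0, "claw": 20}
    - {"travel": [0, 0, 0], "twist": 0, "claw": 0}
    - {"travel": [0, 0, 0], "twist": 0, "claw": 0}
    - {"travel": [0, 0, 0], "twist": 0, "claw": 0}
    - {"travel": [0, 0, -0.2], "twist": 0, "claw": 0}
    - {"travel": [0, 0, -0.5], "twist": 0, "claw": 0}
    - {"travel": [0, 0, -0.8], "twist": 0, "claw": 0}
    - {"travel": [0, 0, -1], "twist": 0, "claw": 0}
    - {"travel": [0, 0, -1], "twist": 0, "claw": 0}
    - {"travel": [0, 0, -1], "twist": 0, "claw": 0}

```text
time: 10.35
eef_pos: [0.4518, 0.011, 0.1654]
eef_rot: [2.163, 2.277, 0.002]
ft_force: [0.1, 0.2, -1.4]
gripper_width: 0.998
grasp_force: 0.0
```

```bash
python3 - <<'E'
from h import *
c=cap('top'); P=world(c); save(c,'t2.png')
im=c['image']; cv2.imwrite('pics/t2c.png',cv2.resize(im[200:325,280:470],None,fx=4,fy=4,interpolation=2)[...,::-1])
print(bot.get_obs()['eef_pos'])
c=cap('scene'); im=c['image']; cv2.imwrite('pics/s2c.png',cv2.resize(im[200:330,170:370],None,fx=4,fy=4,interpolation=2)[...,::-1])
S=world(c); hsv=cv2.cvtColor(im,cv2.COLOR_RGB2HSV)
r=np.radians(93.1); ux=np.array([np.sin(r),-np.cos(r)]); uy=np.array([np.cos(r),np.sin(r)]); J=np.array([.502,-.052])
b=(hsv[...,0]>105)&(hsv[...,0]<125)&(hsv[...,1]>150)
for M in (S,):
    V,U=np.mgrid[:480,:640]; m=b&(U>180)&(U<260)&(V>240)&(V<320)&(M[...,2]>.025)
    q=M[m]; Y=(q[:,:2]-J)@uy; X=(q[:,:2]-J)@ux
    k=(X>.03); print('carriage jig y',np.percentile(Y[k],[1,99]),'arm',np.percentile(Y[X<0],[1,99]),'z',np.percentile(q[:,2],[1,99]))
E
```

```text
[0.45065999 0.0110986  0.16399202]
carriage jig y [-0.09821221 -0.04906047] arm [-0.06214965 -0.04874349] z [0.02607864 0.07156248]
```

View pics/s2c.png

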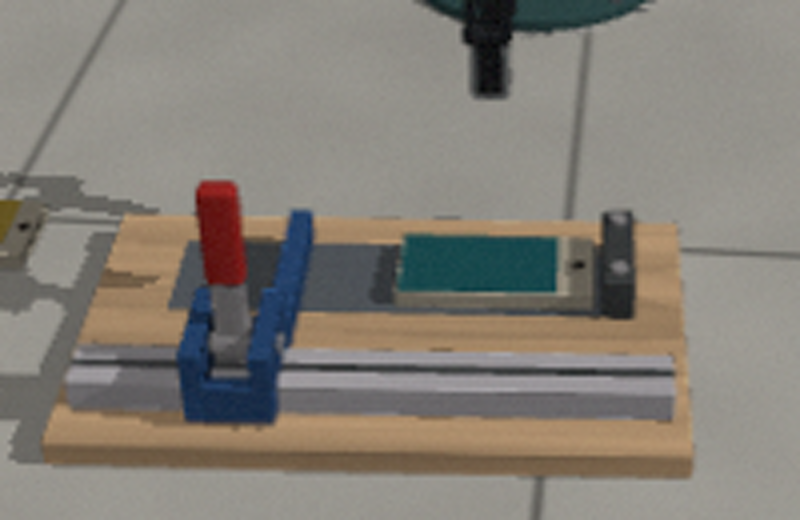

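The tile lies flat on the strip near the fence at about (490,270) in the crop. The stop is back and the lever is upright at (222,240). Next I move behind the stop carriage with open fingers so the body stays clear of the lever.

Request:
drive_tool:
  motion:
    - {"travel": [-0.2, 0, 0], "twist": 0, "claw": 0}
    - {"travel": [-0.5, 0, 0], "twist": 0, "claw": 0}
    - {"travel": [-0.8, 0, 0], "twist": 0, "claw": 0}
    - {"travel": [-0.95, 0, 0], "twist": 0, "claw": 0}

```text
time: 10.85
eef_pos: [0.4572, -0.1335, 0.1625]
eef_rot: [-2.163, -2.274, 0.003]
ft_force: [0.7, 1.4, -0.3]
gripper_width: 1.002
grasp_force: 0.0
```

Request:
drive_tool:
  motion:
    - {"travel": [-0.2, 0, 0], "twist": 0, "claw": 0}
    - {"travel": [-0.33, 0, 0], "twist": 0, "claw": 0}
    - {"travel": [-0.33, 0, 0], "twist": 0, "claw": 0}
    - {"travel": [-0.33, 0.2, 0], "twist": 0, "claw": 0}
    - {"travel": [-0.33, 0.32, 0], "twist": 0, "claw": 0}
    - {"travel": [-0.33, 0.32, 0.2], "twist": 0, "claw": 0}
    - {"travel": [-0.33, 0.32, 0.4], "twist": 0, "claw": 0}
    - {"travel": [-0.33, 0.32, 0.4], "twist": 0, "claw": 0}
    - {"travel": [-0.33, 0.32, 0.4], "twist": 0, "claw": 0}

```text
time: 11.75
eef_pos: [0.5076, -0.1769, 0.1032]
eef_rot: [-2.16, -2.275, 0.002]
ft_force: [0.3, 0.3, -0.4]
gripper_width: 1.0
grasp_force: 0.0
```

```bash
cat >> h.py <<'E'
r=np.radians(93.1); ux=np.array([np.sin(r),-np.cos(r)]); uy=np.array([np.cos(r),np.sin(r)]); J=np.array([.502,-.052])
def jig(p): p=np.asarray(p); return np.concatenate([[ (p[:2]-J)@ux,(p[:2]-J)@uy ],p[2:]])
def toj(x,y,z): to(*(J+ux*x+uy*y),z,93.1)
E
python3 - <<'E'
from h import *
print(jig(bot.get_obs()['eef_pos'])); toj(0,-.125,.040)
c=cap('top');im=c['image']; P=world(c)
V,U=np.mgrid[:480,:640]; hsv=cv2.cvtColor(im,cv2.COLOR_RGB2HSV)
t=(hsv[...,0]>85)&(hsv[...,0]<105)&(hsv[...,1]>120)&(U>320)&(U<400)&(V>255)&(V<305); rr=rect(P,t); print(jig(np.array([*rr[0],0])/1e3))
E
```

```text
[-0.001161   -0.12506025  0.10318013]
pos [ 0.5076 -0.1769  0.1032] psi 92.97 travel [-0.     0.009  0.421] twist -0.0011
[331 269  39  24 850] [453.2   1.2] [55.8 91.9] 1.6 z 0.0309
[-0.04586788  0.05578817  0.        ]
```

Request:
drive_tool:
  motion:
    - {"travel": [0, 0.01, 0.15], "twist": 0, "claw": 0}
    - {"travel": [0, 0.01, 0.3], "twist": 0, "claw": 0}
    - {"travel": [0, 0.01, 0.42], "twist": 0, "claw": 0}
    - {"travel": [0, 0.01, 0.42], "twist": 0, "claw": 0}
    - {"travel": [0, 0.01, 0.42], "twist": 0, "claw": 0}
    - {"travel": [0.03, 0.01, 0.42], "twist": 0, "claw": 0}
    - {"travel": [0.06, 0.01, 0.42], "twist": 0, "claw": 0}
    - {"travel": [0.09, 0.01, 0.42], "twist": 0, "claw": 0}
    - {"travel": [0.12, 0.01, 0.42], "twist": 0, "claw": 0}
    - {"travel": [0.15, 0.01, 0.42], "twist": 0, "claw": 0}
    - {"travel": [0.18, 0.01, 0.42], "twist": 0, "claw": 0}
    - {"travel": [0.2, 0.01, 0.42], "twist": 0, "claw": 0}

```text
time: 13.0
eef_pos: [0.5097, -0.1481, 0.0421]
eef_rot: [2.163, 2.277, 0.001]
ft_force: [0.9, -3.2, 1.9]
gripper_width: 0.998
grasp_force: 1.3
```

```bash
cat > st.py <<'E'
from h import *
o=bot.get_obs(); print('tcp jig',jig(o['eef_pos']),'F',np.round(o['ft_force'],1),'Fy',o['ft_force'][:2]@uy)
c=cap('scene'); im=c['image'];S=world(c); hsv=cv2.cvtColor(im,cv2.COLOR_RGB2HSV)
b=(hsv[...,0]>105)&(hsv[...,0]<125)&(hsv[...,1]>150)
V,U=np.mgrid[:480,:640]; m=b&(U>180)&(U<340)&(V>235)&(V<320)&(S[...,2]>.025)
q=S[m]; Y=(q[:,:2]-J)@uy; X=(q[:,:2]-J)@ux
k=(X>.03)&(X<.1); print('carriage jig y',np.percentile(Y[k],[1,99]),'arm',np.percentile(Y[X<0],[1,99]))
E
python3 st.py
```

```text
tcp jig [ 0.00246458 -0.0963444   0.04213711] F [ 0.9 -3.2  1.9] Fy -3.2855518395945174
carriage jig y [-0.08345558 -0.03409387] arm [-0.04745269 -0.03599051]
```

Request:
drive_tool:
  motion:
    - {"travel": [0.03, 0, 0], "twist": 0, "claw": 0}
    - {"travel": [0.06, 0, 0], "twist": 0, "claw": 0}
    - {"travel": [0.09, 0, 0], "twist": 0, "claw": 0}
    - {"travel": [0.12, 0, 0], "twist": 0, "claw": 0}
    - {"travel": [0.15, 0, 0], "twist": 0, "claw": 0}
    - {"travel": [0.18, 0, 0], "twist": 0, "claw": 0}
    - {"travel": [0.21, 0, 0], "twist": 0, "claw": 0}
    - {"travel": [0.23, 0, 0], "twist": 0, "claw": 0}
    - {"travel": [0.24, 0, 0], "twist": 0, "claw": 0}
    - {"travel": [0.24, 0, 0], "twist": 0, "claw": 0}

```text
time: 14.05
eef_pos: [0.5065, -0.1117, 0.0413]
eef_rot: [-2.162, -2.277, 0.001]
ft_force: [0.7, -0.5, -0.2]
gripper_width: 1.002
grasp_force: 0.4
```

```bash
python3 st.py
```

```text
tcp jig [ 0.00125479 -0.05982862  0.04133208] F [ 0.7 -0.5 -0.2] Fy -0.5321479579075354
carriage jig y [-0.04650187  0.00028532] arm [-0.01084889  0.00059514]
```

Now small steps, watching the force.

Request:
drive_tool:
  motion:
    - {"travel": [0.008, 0, 0], "twist": 0, "claw": 0}
    - {"travel": [0.016, 0, 0], "twist": 0, "claw": 0}
    - {"travel": [0.024, 0, 0], "twist": 0, "claw": 0}
    - {"travel": [0.032, 0, 0], "twist": 0, "claw": 0}
    - {"travel": [0.032, 0, 0], "twist": 0, "claw": 0}

```text
time: 14.6
eef_pos: [0.5061, -0.1072, 0.0412]
eef_rot: [-2.163, -2.277, 0.001]
ft_force: [-1.7, -1.1, -0.7]
gripper_width: 1.003
grasp_force: 0.9
```

Request:
drive_tool:
  motion:
    - {"travel": [0.007, 0, 0], "twist": 0, "claw": 0}
    - {"travel": [0.014, 0, 0], "twist": 0, "claw": 0}
    - {"travel": [0.014, 0, 0], "twist": 0, "claw": 0}

```text
time: 14.9
eef_pos: [0.5062, -0.1052, 0.0413]
eef_rot: [-2.163, -2.277, 0.001]
ft_force: [-0.9, -3.5, -1.5]
gripper_width: 0.996
grasp_force: 1.3
```

```bash
python3 st.py
```

```text
tcp jig [ 0.00132567 -0.0533298   0.04127805] F [-0.9 -3.5 -1.5] Fy -3.42578347050184
carriage jig y [-0.04030097  0.0067637 ] arm [-0.00417739  0.00703579]
```

Request:
drive_tool:
  motion:
    - {"travel": [0.007, 0, 0], "twist": 0, "claw": 0}
    - {"travel": [0.014, 0, 0], "twist": 0, "claw": 0}
    - {"travel": [0.014, 0, 0], "twist": 0, "claw": 0}

```text
time: 15.25
eef_pos: [0.5067, -0.1031, 0.0416]
eef_rot: [-2.164, -2.278, -0.0]
ft_force: [-1.2, -3.4, -2.4]
gripper_width: 0.998
grasp_force: 1.4
```

Request:
drive_tool:
  motion:
    - {"travel": [0.007, 0, 0], "twist": 0, "claw": 0}
    - {"travel": [0.012, 0, 0], "twist": 0, "claw": 0}
    - {"travel": [0.012, 0, 0], "twist": 0, "claw": 0}

```text
time: 15.55
eef_pos: [0.5067, -0.1024, 0.0417]
eef_rot: [2.163, 2.277, -0.002]
ft_force: [-2.0, -7.5, -3.2]
gripper_width: 0.997
grasp_force: 3.9
```

Request:
drive_tool:
  motion:
    - {"travel": [0.005, 0, 0], "twist": 0, "claw": 0}
    - {"travel": [0.01, 0, 0], "twist": 0, "claw": 0}
    - {"travel": [0.01, 0, 0], "twist": 0, "claw": 0}

```text
time: 15.85
eef_pos: [0.5068, -0.1023, 0.0418]
eef_rot: [2.162, 2.275, -0.004]
ft_force: [-1.2, -13.2, -4.5]
gripper_width: 1.003
grasp_force: 6.7
```

```bash
python3 st.py
```

```text
tcp jig [ 0.00202723 -0.05052486  0.04175089] F [ -1.2 -13.2  -4.5] Fy -13.075007730738273
carriage jig y [-0.03755199  0.00943787] arm [-0.00129253  0.00981617]
```

The stop is snug: 13 N, with its face at jig y ≈ 10 mm as expected. Now I back off, rise and go round to the far side of the lever.

Request:
drive_tool:
  motion:
    - {"travel": [-0.05, 0, 0], "twist": 0, "claw": 0}
    - {"travel": [-0.15, 0, 0], "twist": 0, "claw": 0}
    - {"travel": [-0.25, 0, 0], "twist": 0, "claw": 0}
    - {"travel": [-0.25, 0, -0.2], "twist": 0, "claw": 0}
    - {"travel": [-0.25, 0, -0.5], "twist": 0, "claw": 100}
    - {"travel": [-0.25, 0, -0.8], "twist": 0, "claw": 255}
    - {"travel": [-0.25, 0, -1], "twist": 0, "claw": 255}
    - {"travel": [-0.25, 0, -1], "twist": 0, "claw": 255}
    - {"travel": [-0.25, 0.2, -1], "twist": 0, "claw": 255}
    - {"travel": [-0.25, 0.45, -1], "twist": 0, "claw": 255}
    - {"travel": [-0.25, 0.69, -1], "twist": 0, "claw": 255}
    - {"travel": [-0.1, 0.69, -1], "twist": 0, "claw": 255}
    - {"travel": [0.1, 0.69, -1], "twist": 0, "claw": 255}
    - {"travel": [0.23, 0.69, -1], "twist": 0, "claw": 255}
    - {"travel": [0.23, 0.69, -1], "twist": 0, "claw": 255}
    - {"travel": [0.23, 0.69, -1], "twist": 0, "claw": 255}

```text
time: 17.5
eef_pos: [0.6079, -0.0604, 0.1908]
eef_rot: [-2.162, -2.278, 0.001]
ft_force: [-0.2, -0.6, 0.2]
gripper_width: 0.002
grasp_force: 0.0
```

```bash
python3 - <<'E'
from h import *
c=cap('scene');im=c['image'];S=world(c);hsv=cv2.cvtColor(im,cv2.COLOR_RGB2HSV)
V,U=np.mgrid[:480,:640]
m=((hsv[...,0]<8)|(hsv[...,0]>172))&(hsv[...,1]>150)&(U>180)&(U<360)&(V>190)&(V<300)
q=np.array([jig(p) for p in S[m]]); print('lever',len(q),np.percentile(q,[2,50,98],axis=0))
o=bot.get_obs();print(jig(o['eef_pos']),o['gripper_width']); toj(.105,-.015,.135)
cv2.imwrite('pics/s3c.png',cv2.resize(im[150:330,170:370],None,fx=3,fy=3,interpolation=2)[...,::-1])
E
```

```text
lever 241 [[nan nan nan]
 [nan nan nan]
 [nan nan nan]]
[ 0.10536837 -0.01457486  0.1910569 ] 0.0003059770138956637
pos [ 0.608  -0.0609  0.1911] psi 92.94 travel [-0.003 -0.002  0.374] twist -0.0013
```

View pics/s3c.png

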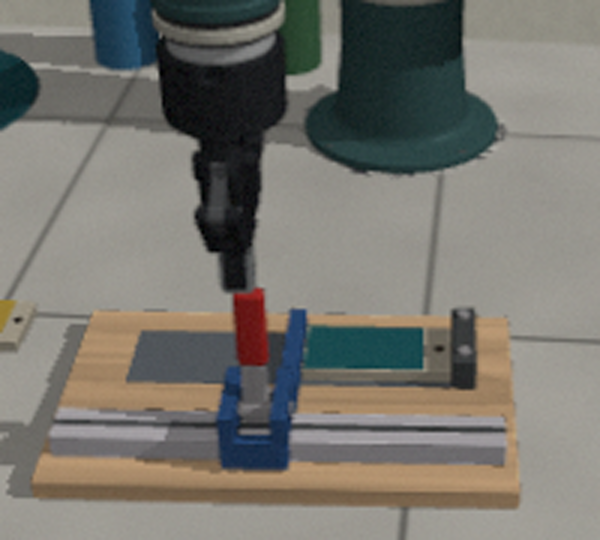

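The tile is held between the stop (298,345) and the fence (462,350), and the lever is still upright at (250,330). Next I swing the lever along its arc.

Request:
drive_tool:
  motion:
    - {"travel": [0, 0, 0.2], "twist": 0, "claw": 255}
    - {"travel": [0, 0, 0.37], "twist": 0, "claw": 255}
    - {"travel": [0, 0, 0.37], "twist": 0, "claw": 255}
    - {"travel": [-0.13, 0, 0.37], "twist": 0, "claw": 255}

```text
time: 17.95
eef_pos: [0.6083, -0.0791, 0.1355]
eef_rot: [-2.161, -2.277, 0.001]
ft_force: [0.1, -0.9, 0.7]
gripper_width: -0.001
grasp_force: 0.0
```

I put the last shift on the wrong axis, a harmless 19 mm along the rail in free air. I'll correct it and follow the arc.

Request:
drive_tool:
  motion:
    - {"travel": [0.13, 0, 0], "twist": 0, "claw": 255}
    - {"travel": [0.13, 0, 0], "twist": 0, "claw": 255}
    - {"travel": [0.13, -0.07, 0], "twist": 0, "claw": 255}
    - {"travel": [0.13, -0.13, 0], "twist": 0, "claw": 255}
    - {"travel": [0.13, -0.18, 0], "twist": 0, "claw": 255}
    - {"travel": [0.13, -0.22, 0], "twist": 0, "claw": 255}
    - {"travel": [0.13, -0.27, 0.01], "twist": 0, "claw": 255}
    - {"travel": [0.13, -0.315, 0.016], "twist": 0, "claw": 255}
    - {"travel": [0.13, -0.36, 0.03], "twist": 0, "claw": 255}
    - {"travel": [0.13, -0.4, 0.048], "twist": 0, "claw": 255}
    - {"travel": [0.13, -0.44, 0.07], "twist": 0, "claw": 255}
    - {"travel": [0.13, -0.48, 0.095], "twist": 0, "claw": 255}
    - {"travel": [0.13, -0.52, 0.125], "twist": 0, "claw": 255}
    - {"travel": [0.13, -0.555, 0.155], "twist": 0, "claw": 255}
    - {"travel": [0.13, -0.555, 0.155], "twist": 0, "claw": 255}

```text
time: 19.45
eef_pos: [0.5233, -0.0643, 0.1116]
eef_rot: [-2.162, -2.276, 0.002]
ft_force: [0.1, -0.1, -0.6]
gripper_width: 0.001
grasp_force: 0.0
```

```bash
python3 - <<'E'
from h import *
c=cap('scene');im=c['image'];S=world(c);hsv=cv2.cvtColor(im,cv2.COLOR_RGB2HSV)
V,U=np.mgrid[:480,:640]
m=((hsv[...,0]<8)|(hsv[...,0]>172))&(hsv[...,1]>150)&(U>180)&(U<360)&(V>190)&(V<300)&(S[...,2]>.03)
q=np.array([jig(p) for p in S[m]]); print('red',len(q),np.percentile(q,[2,50,98],axis=0))
print(jig(bot.get_obs()['eef_pos'])); toj(.0132,-.015,.101)
E
python3 st.py
```

```text
red 91 [[ 0.0204454  -0.02346469  0.08887876]
 [ 0.02930219 -0.01447369  0.09778653]
 [ 0.03847238 -0.00541178  0.10974996]]
[ 0.02121262 -0.01352049  0.11206334]
pos [ 0.5239 -0.0644  0.1121] psi 92.93 travel [-0.01  -0.053  0.074] twist -0.0014
tcp jig [ 0.02121262 -0.01352049  0.11206334] F [0.6 0.4 0.5] Fy 0.366304558078694
carriage jig y [-0.03728258  0.00941372] arm [-0.00204501  0.00963293]
```

Request:
drive_tool:
  motion:
    - {"travel": [-0.01, -0.03, 0.035], "twist": 0, "claw": 255}
    - {"travel": [-0.01, -0.06, 0.072], "twist": 0, "claw": 255}
    - {"travel": [-0.01, -0.085, 0.11], "twist": 0, "claw": 255}
    - {"travel": [-0.01, -0.107, 0.15], "twist": 0, "claw": 255}
    - {"travel": [-0.01, -0.125, 0.195], "twist": 0, "claw": 255}
    - {"travel": [-0.01, -0.14, 0.24], "twist": 0, "claw": 255}
    - {"travel": [-0.01, -0.14, 0.24], "twist": 0, "claw": 255}

```text
time: 20.25
eef_pos: [0.5038, -0.0673, 0.0773]
eef_rot: [2.163, 2.277, -0.0]
ft_force: [-2.2, 0.2, 6.4]
gripper_width: 0.002
grasp_force: 2.5
```

Request:
drive_tool:
  motion:
    - {"travel": [0, 0, 0.03], "twist": 0, "claw": 255}
    - {"travel": [0, 0, 0.06], "twist": 0, "claw": 255}
    - {"travel": [0, 0, 0.075], "twist": 0, "claw": 255}
    - {"travel": [0, 0, 0.075], "twist": 0, "claw": 255}

```text
time: 20.65
eef_pos: [0.5022, -0.0675, 0.0658]
eef_rot: [-2.162, -2.276, 0.005]
ft_force: [-6.5, -1.8, 9.5]
gripper_width: 0.001
grasp_force: 4.5
```

Request:
drive_tool:
  motion:
    - {"travel": [0, 0, 0.015], "twist": 0, "claw": 255}
    - {"travel": [0, 0, 0.03], "twist": 0, "claw": 255}
    - {"travel": [0, 0, 0.03], "twist": 0, "claw": 255}

```text
time: 20.95
eef_pos: [0.5023, -0.0675, 0.0621]
eef_rot: [-2.161, -2.276, 0.005]
ft_force: [-8.6, -0.4, 15.3]
gripper_width: -0.003
grasp_force: 7.7
```

Request:
drive_tool:
  motion:
    - {"travel": [0, 0, 0.01], "twist": 0, "claw": 255}
    - {"travel": [0, 0, 0.015], "twist": 0, "claw": 255}
    - {"travel": [0, 0, 0.015], "twist": 0, "claw": 255}

```text
time: 21.25
eef_pos: [0.5022, -0.0676, 0.0616]
eef_rot: [-2.161, -2.276, 0.006]
ft_force: [-14.6, -0.1, 28.4]
gripper_width: 0.0
grasp_force: 14.3
```

Hard stop reached at z = 62 mm. I'll lift off and check.

Request:
drive_tool:
  motion:
    - {"travel": [0, 0, -0.03], "twist": 0, "claw": 255}
    - {"travel": [0, 0, -0.3], "twist": 0, "claw": 255}
    - {"travel": [0, 0, -0.6], "twist": 0, "claw": 255}
    - {"travel": [0, 0, -0.9], "twist": 0, "claw": 255}
    - {"travel": [-0.5, 0, -0.9], "twist": 0, "claw": 255}
    - {"travel": [-1, 0, -0.9], "twist": 0, "claw": 255}
    - {"travel": [-1, 0, -0.9], "twist": 0, "claw": 255}
    - {"travel": [-1, 0, -0.9], "twist": 0, "claw": 255}

```text
time: 22.05
eef_pos: [0.5115, -0.2222, 0.1937]
eef_rot: [2.168, 2.271, -0.003]
ft_force: [0.2, 0.5, 0.5]
gripper_width: -0.004
grasp_force: 0.0
```

```bash
python3 - <<'E'
from h import *
c=cap('top');im=c['image'];P=world(c);hsv=cv2.cvtColor(im,cv2.COLOR_RGB2HSV)
V,U=np.mgrid[:480,:640]
m=((hsv[...,0]<8)|(hsv[...,0]>172))&(hsv[...,1]>120)&(U>300)&(U<450)&(V>210)&(V<310)&(P[...,2]>.03)
q=np.array([jig(p) for p in P[m]]); print('red',len(q),np.percentile(q,[2,50,98],axis=0))
a=cv2.resize(im[205:320,285:460],None,fx=4,fy=4,interpolation=2)
cv2.imwrite('pics/t4.png',a[...,::-1])
E
python3 st.py
```

```text
red 225 [[-0.04000753 -0.02436403  0.05505888]
 [-0.01235951 -0.01363038  0.06235952]
 [ 0.01635808 -0.00429739  0.06665613]]
tcp jig [ 7.26630388e-05 -1.67649831e-01  1.93201131e-01] F [ 1.   1.  -0.4] Fy 0.9799692682392009
carriage jig y [-0.03785675  0.00918869] arm [-0.00224635  0.00933754]
```

View pics/t4.png

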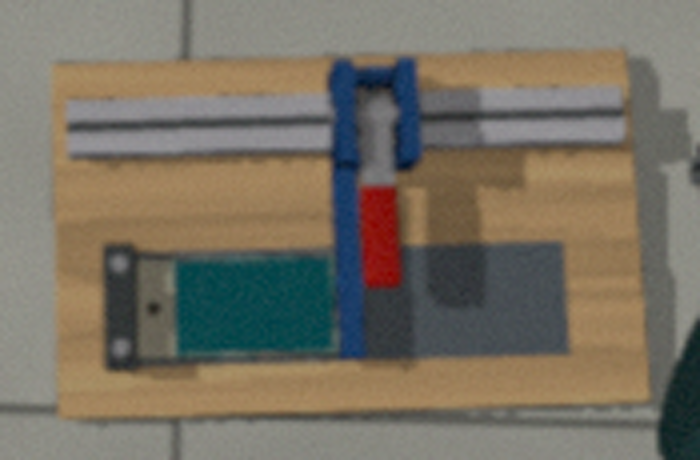

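The lever is flat at (380,235), and the tile is centred between the fence (120,305) and the stop (350,260) with no visible gap. Handing in.

```bash
python3 -c "
from workcell import bot
print(bot.finish_job())"
```

```text
the job is handed in; nothing more can be done
None
```

I handed in the job at about 22 s of the 64 s allowed: the teal tile lies flat and centred against the fence, the blue stop is pushed snug with no visible gap, and the red lever is fully down; the yellow tile, mug and bowl were never approached for contact, though I did not re-measure them at the end.

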